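# Show a tube from the dry-block heater to the barcode reader

### The job

The tall flip-cap tube in the dry-block heater has to be read: lift the heater's clear hood right back until it rests on its stop, then draw the tall tube out of the block and hold it up in the air to the barcode reader, upright, its label squarely facing the reader's window and centred on it, ten centimetres away. Finish while still holding it there, with the hood left open; leave the short tubes where they stand, do not bump the reader and do not disturb the other things on the bench.

Things in the scene. Friction and masses are not known exactly. Their poses are not given: they have to be found in the camera images.
- heater: Dry-block heater, fixed: white housing 220 x 200 mm, rim 85 mm high, sloping keypad on its -x side, clear hood hinged along its +x side. Origin on the bench under the middle of its aluminium block (top 77 mm up), z up. Six holes 30.5 mm wide, 55 mm deep (floor 22 mm up) at x = -24 and +24 mm, y = -52, 0, +52 mm. The tall tube stands in one of the three at x = -24 mm.
- hood (a joint): Angle of the clear hood, rad: 0 shut, 1.7 open on its stop, just past upright. Hood 145 mm deep, 190 mm wide, 0.35 kg, little friction; top 145 mm above the bench when shut. Its front edge goes up and back; let go below about 1.1 rad it drops shut, beyond about 1.3 rad it falls open. Open, it stands behind the block like a wall, its handle 270 mm above the bench: carry nothing through it.
- hood_hinge (a point): Middle of the hood's hinge line, at x = +70 mm, z = 88 mm in the heater's frame; the hinge line runs along the heater's y axis.
- hood_handle (a point): Middle of the hood's steel bar handle: round bar 11 mm thick, 96 mm long along the heater's y, a stem at each end, 40 mm in front of the hood's front face. Shut, it is 130 mm above the bench, 185 mm in front of and 42 mm above the hinge line. Moves with the hood; the bar can turn between the fingers.
- tall_tube: The tube to show: closed upright plastic tube 115 mm tall, body 28 mm wide, cap 34 mm wide from 99 to 115 mm up, 45 g. Origin at its underside's centre, z up; x points to the side with the label and, above it on the cap, a thumb tab 15 mm wide reaching 27.5 mm from the axis; a hinge lug behind. Best gripped by the cap along y. Starts with the label to the heater's -y side, within 60 degrees.
- tall_tube_label (a point): Centre of the white striped label on the tall tube: on its surface, 14.5 mm from the axis on the tube's x side, 70 mm above its underside. The label is 40 mm tall and wraps about 90 degrees.
- short_tube_a: Short plain screw-cap tube, 80 mm tall, cap 34 mm in diameter, loose in a front hole of the block. Origin at the centre of its underside. Stays.
- short_tube_b: Another short tube like short_tube_a in a front hole of the block. Stays.
- short_tube_c: Another short tube like short_tube_a in a back hole of the block. Stays.
- reader: Fixed barcode reader on a stand: a grey head 48 x 60 x 44 mm clamped to a steel column 218 mm high on a base plate 130 x 120 x 12 mm. Fixed. Origin on the bench near the column; it looks level along its own -x axis; z up.
- reader_window (a point): Centre of the reader's dark front window, 47.5 mm in front of the reader's origin (-x) and 150 mm above the bench. The label is to be held 100 mm in front of this point, that is at x = -147.5, y = 0, z = 150 mm in the reader's frame.
- pipette: Pipette lying on the bench, about 250 mm long, 27 mm thick; origin under its middle. Stays.
- marker: Marker pen lying on the bench, 135 mm long, 13 mm thick; origin under its middle. Stays.
- bottle: White reagent bottle, 64 mm in diameter, 150 mm tall; origin under its centre. Stays.
- beaker: Glass beaker, 66 mm in diameter, 85 mm tall; origin under its centre. Stays.

How it is judged:
On the way, in this order (a step that is already met when the one before it is completed fails the run):
1. the hood is open, on its stop (value of joint hood above 1.62 rad), for 0.2 s.
2. the tall tube is drawn up clear of the block, in the fingers, with the hood open (z of tall_tube in the frame of heater above 0.08 m and contact force between tall_tube and the fingers above 1 N and value of joint hood above 1.55 rad), for 0.1 s.
At the end, for the whole second after the job is handed in: The tall tube is held still by the fingers alone, upright within 10 degrees, its label's centre 100 mm in front of the reader's window (give or take 25 mm) and within 20 mm of the window's centre sideways and in height, the label facing the window within 23 degrees; the hood stands open on its stop (x of tall_tube_label in the frame of reader between -0.1725 and -0.1225 m and y of tall_tube_label in the frame of reader between -0.02 and 0.02 m and z of tall_tube_label in the frame of reader between 0.13 and 0.17 m and angle between tall_tube's own z axis and vertical below 0.17 rad and angle between the x axis of tall_tube and the x axis of reader, either way round below 0.4 rad and x of reader_window in the frame of tall_tube above 0.05 m and contact force between tall_tube and the fingers above 1 N and contact force between tall_tube and reader below 0.2 N and contact force between tall_tube and heater below 0.2 N and linear speed of tall_tube below 0.03 m/s and angular speed of tall_tube below 0.3 rad/s and value of joint hood above 1.55 rad); the arm keeps its last pose, push and grip.
It fails at once if a short tube is pulled out, shifted or tipped (distance of any of short_tube_a, short_tube_b, short_tube_c from where it was at the start of the episode above 0.02 m).
It fails at once if the reader is bumped (contact force between anything else and reader above 3 N).
It fails at once if another thing on the bench is disturbed (distance of any of pipette, marker, bottle, beaker from where it was at the start of the episode above 0.03 m).
It also fails if it takes over 64 s, if anything falls off the work surface, if the arm or the gripper's body presses on something with over 40 N, if the wrist force passes 120 N, or if a joint passes its speed limit or range.

### The arm

A 7-joint arm with a two-finger parallel gripper is mounted at the origin on the work surface. World frame = base frame: x ahead of the robot, y to its left, z up, the work surface at z = 0. Lengths are in m, angles in rad, forces in N, time in s.
With the tool pointing down it reaches from about 0.425 to 0.925 m from the base axis. Payload 6.8 kg.
Tool frame: the origin (TCP) lies midway between the tips of the shut fingers; the grasp point (between the pads) lies 19 mm behind it (r.grip_depth is the distance from the TCP to the grasp point, in m); z points along the fingers, y is the line along which they close (so a half turn about z gives the same grasp; the last joint's range is limited). The gripper opens to 85 mm and grips with 20 to 120 N. Pads are 22 mm wide; open, the fingers measure 114 mm over their backs; the gripper's body (76 mm by 85 mm) begins 54 mm behind the grasp point. The pads swing forward as they close: fully open they stand 13 mm farther back than shut.
Start: joints at [1.069, 0.477, 0.022, 1.555, -0.011, 1.109, -0.083], TCP at [0.259, -0.623, 0.231] pointing down, gripper open.
Joint ranges: [-2.96, 2.96], [-0.34, 2.1], [-1.41, 1.46], [0.24, 2.44], [-1.37, 4.51], [0.17, 1.92], [-2.96, 2.96]. Speed limits (rad/s): [2.39, 2.39, 3.14, 3.14, 3.14, 3.14, 3.14].

### API

Orientations are given as a rotation vector (axis times angle).
In Python, from bench import telemetry, grab_frame, calibration, order, silhouettes, r gives the robot as it stands.
- The arm moves only by the tool apply_moves, never from a script. Its argument "moves" is a list of rows, each a list of 7 numbers: the turn, a rotation vector about the tool's x, y, z scaled (see below), then the shift along the tool's x, y, z scaled (see below), then the opening, from -1 (shut) to 1 (fully open). A call has exactly 8 rows; each row shifts and turns the commanded pose from where the row before left it, along the tool's axes as they then stand; what a row does not reach is not made up. The controller multiplies each number of a shift by 1000 mm and each number of a turn by 6 degrees. A row lasts 1/12 s, in which the tool goes at most 41.7 mm and 7.16 degrees, less where a joint would pass 70% of its speed; a pose out of reach is approached as far as the arm can. A call with a number of a shift or a turn outside -1 to 1 is refused whole. A call with a gripper value outside its range is refused whole. The fingers move at their own pace and stop on an object; "grip_force" is the grip in N (left out, the last holds). Time passes only in rows, so rows that do not move let the fingers close, or fill a call up. It gives the time, the measured TCP pose, the force, the opening and the grip force at its end, in the units of the state.
- telemetry.get_obs(): the state, without advancing time (a new reading comes with each control period).
- grab_frame(name): name is "scene" or "side" or "wrist"; returns the picture (420x560x3 uint8, blue, green, red); there is no depth.
- calibration(name): a dict with "fx", "fy", "cx", "cy" (pixels), "k1" (the pictures are not rectified: a ray, as slopes to the right and down, at radius r is drawn at 1 + k1 r^2 times it, then the intrinsics apply), "world_from_camera" (4x4, takes a point from camera to world coordinates); the wrist camera has in their place "mount" (4x4, takes a point from camera to tool coordinates, whose origin is the TCP and whose axes are the flange's). Camera axes: x right, y down, z forward; pixel columns grow to the right and rows downward; lengths in m; the calibration is good to about 2 mm. A picture is of the moment at which its call begins: read the wrist's pose just before it. calibration takes no time and is no camera call.
- order.hand_in(): hands the job in; it is judged then, once.
Trained networks look in the newest picture that a camera, given by its name, has taken for a name from the list of things; names that differ only in an ending like _2 or _b are one class to them, and where a whole thing is asked for, a point or a joint stands for the part that bears it (a point fixed in the world has none). Each returns a list of dicts, best first, with "p" (0 to 1); they miss things now and then, are a little off and sometimes report something else, mostly with a low value. They report only what shows in the picture. A call takes as long as a camera call.
- silhouettes(thing, camera): "mask" (420x560 bool, what is visible of it) and "extent" ([centre column, centre row, width, height] in pixels, round what is visible of it).
The state is a dict: "clock": time; "joints": joint angles; "qvel": joint speeds; "tau": joint torques, N m; "tcp_pos": TCP position; "orientation": TCP orientation; "contact_force": force on the tool from outside, world axes, zero at the start; "moment": the same for the moment, N m; "grip_width": finger opening in m; "gripper_force": force on a finger pad.
Only numpy, scipy, OpenCV 4.12 (cv2) and the standard library are available. Lean on these libraries where they do the work, as an engineer would, in place of code of your own. Each camera call takes 0.05 s, during which the arm holds its last target. There are 200 camera calls.

## Working session

There is one attempt and no reset: what is moved stays moved. The work goes in short steps, Python scripts to look and compute and a tool call to move; the robot and the scene stay as the last step left them, time stands still between calls to the robot, and variables do not carry over. Pictures are saved under pics/ and viewed, at most 10 in all, crops included, and the job is handed in when it is done.

Besides the shell and the picture viewer there is one more tool, called after "Request:" as a command line: name --pt "numbers of a row" for each row, then --argument value for the rest. apply_moves: Moves the arm, as the interface text tells. Its arguments: {"type":"object","properties":{"moves":{"type":"array"},"grip_force":{"type":"number"}},"required":["moves"]}

```bash
ls; mkdir -p pics; python3 - <<'E'
from bench import telemetry, grab_frame, calibration, order, silhouettes, r
import cv2,numpy as np
print(telemetry.get_obs())
ims=[grab_frame(n) for n in("scene","side")]
cv2.imwrite("pics/scene.png",ims[0]);cv2.imwrite("pics/side.png",ims[1])
for n in("scene","side","wrist"):print(n,calibration(n))
for c in("scene","side"):
  for t in("heater","hood","hood_handle","tall_tube","tall_tube_label","short_tube_a","reader","reader_window","pipette","marker","bottle","beaker"):
    try:
      for d in silhouettes(t,c)[:3]:print(c,t,round(d["p"],2),np.round(d["extent"]))
    except Exception as e:print(c,t,e)
E
```

```text
pics
{'clock': 0.0, 'joints': array([ 1.0688931 ,  0.47782713,  0.02233886,  1.55648741, -0.01147105,
        1.1093019 , -0.08310433]), 'qvel': array([ 8.34065886e-04,  2.81052703e-05, -1.35104071e-04, -5.24076951e-04,
       -5.43066587e-05, -2.18263658e-03, -1.91352730e-03]), 'tau': array([-7.58871756e-04, -5.96462774e+01,  1.60784885e+00, -2.81205118e+01,
        1.24314669e-02,  9.21632949e-03,  5.04914578e-05]), 'tcp_pos': array([ 0.25874117, -0.62277598,  0.23029242]), 'orientation': array([-3.07909586e+00, -6.14286555e-01,  8.38389297e-04]), 'contact_force': array([ 0.11765102, -0.57326974,  0.37729952]), 'moment': array([ 0.06410952, -0.02973917,  0.01040986]), 'gripper_force': 0.0, 'grip_width': 0.08535621904367845}
scene {'fx': 487.89961916471634, 'fy': 487.89961916471634, 'cx': 288.21490543637617, 'cy': 213.42833902608228, 'k1': -0.11220265385417351, 'world_from_camera': array([[ 0.90275567,  0.34831289, -0.25240907,  0.82473452],
       [ 0.43004655, -0.74391201,  0.51152212, -0.51523988],
       [-0.00960039, -0.57032714, -0.82136154,  0.98281179],
       [ 0.        , 
[... 1160 characters left out ...]
7 [222. 388.  86.  65.]
scene pipette 0.71 [328. 134.  82.  36.]
scene marker 0.92 [258. 320.  66.  15.]
scene bottle 0.93 [328. 322.  34.  49.]
scene beaker 0.79 [183. 265.  32.  42.]
side heater 0.7 [258. 251. 130. 142.]
side hood 0.85 [250. 230. 111. 104.]
side hood_handle 0.6 [251. 228. 110. 102.]
side reader 0.97 [395. 150.  78.  86.]
side reader_window 0.56 [395. 149.  73.  82.]
side pipette 0.84 [146. 337.  50. 103.]
side pipette 0.47 [394. 150.  72.  81.]
side marker 0.65 [251. 231. 110. 100.]
side marker 0.55 [341. 197.  44.  30.]
side marker 0.16 [303. 152.  28.  54.]
side bottle 0.7 [302. 149.  27.  54.]
side beaker 0.95 [384. 251.  37.  39.]
side beaker 0.16 [342. 198.  47.  33.]
```

```bash
python3 - <<'E'
import cv2
a=cv2.imread("pics/scene.png");b=cv2.imread("pics/side.png")
cv2.imwrite("pics/scene2.png",cv2.resize(a[110:420,160:400],None,fx=1.9*1,fy=1.9,interpolation=3))
cv2.imwrite("pics/side2.png",cv2.resize(b[90:400,110:450],None,fx=1.9,fy=1.9,interpolation=3))
E
```

```text
(no output)
```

View pics/scene2.png

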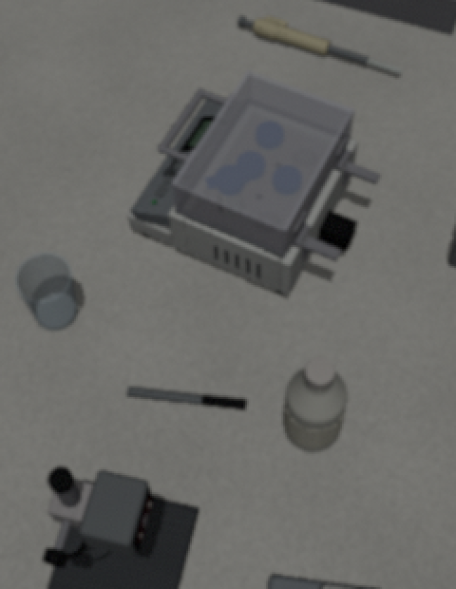

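View pics/side2.png

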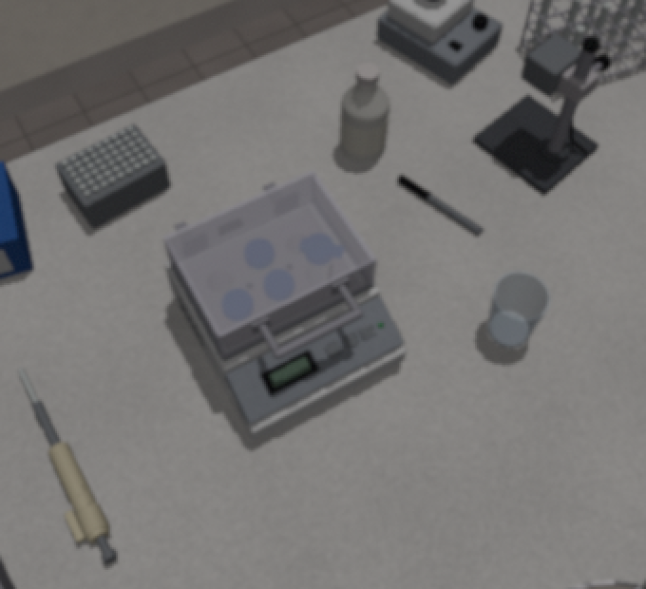

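```bash
cat > h.py <<'E'
import numpy as np,cv2
from bench import telemetry, grab_frame, calibration, order, silhouettes, r
from scipy.optimize import least_squares
from scipy.spatial.transform import Rotation as R
def T(p,rv):
    M=np.eye(4);M[:3,:3]=R.from_rotvec(rv).as_matrix();M[:3,3]=p;return M
def proj(c,P,W=None):
    k=calibration(c);W=k["world_from_camera"] if W is None else W
    q=(np.asarray(P)-W[:3,3])@W[:3,:3];s=q[:,:2]/q[:,2:]
    s=s*(1+k["k1"]*(s**2).sum(1,keepdims=True))
    return s*[k["fx"],k["fy"]]+[k["cx"],k["cy"]]
def pl(pose,L):
    x,y,a=pose;L=np.asarray(L,float)
    return np.c_[x+L[:,0]*np.cos(a)-L[:,1]*np.sin(a),y+L[:,0]*np.sin(a)+L[:,1]*np.cos(a),L[:,2]]
def ray(c,uv,z,W=None):
    f=lambda p:(proj(c,[[p[0],p[1],z]],W)-uv).ravel()
    return least_squares(f,[.8,-.2]).x
def wristW(o): return T(o["tcp_pos"],o["orientation"])@calibration("wrist")["mount"]
E
python3 - <<'E'
from h import *
L=[(-.115,.048,.13),(-.115,-.048,.13),(-.075,.095,.145),(-.075,-.095,.145),(.07,.095,.145),(.07,-.095,.145)]
S=np.array([(203,93),(163,150),(253,75),(175,182),(355,118),(282,250)])/1.9+[160,110]
D=np.array([(282,350),(360,313),(222,333),(375,262),(167,240),(315,177)])/1.9+[110,90]
f=lambda p:np.r_[proj("scene",pl(p,L))-S,proj("side",pl(p,L))-D].ravel()
for a in(-1,0,1):
  s=least_squares(f,[.7,-.2,a],loss="soft_l1");print(s.x,s.cost)
  print(np.round(s.fun.reshape(-1,2),1).tolist())
print("bottle",ray("scene",np.array([315,430])/1.9+[160,110],0.0),"beaker",ray("scene",np.array([55,305])/1.9+[160,110],0.01),
"marker",[ray("scene",np.array(q)/1.9+[160,110],0.007) for q in((128,391),(245,404))])
a=cv2.imread("pics/scene.png")[345:420,180:270];b=cv2.imread("pics/side.png")[100:195,350:440]
cv2.imwrite("pics/rd.png",np.vstack([cv2.resize(a,None,fx=3.5,fy=3.5,interpolation=3),cv2.resize(b,None,fx=3.5,fy=3.5,interpolation=3)]))
E
```

```text
[ 0.56217377  0.07682537 -0.05295227] 34.254125912730125
[[-1.3, 0.5], [-2.0, -0.5], [-2.8, -1.8], [-4.4, 0.9], [0.8, -1.6], [0.4, -7.5], [-2.2, 0.3], [-0.3, -0.3], [-1.7, -0.5], [2.6, -1.6], [-1.0, -6.5], [1.4, -6.4]]
[ 0.56217377  0.07682537 -0.05295236] 34.25412591279873
[[-1.3, 0.5], [-2.0, -0.5], [-2.8, -1.8], [-4.4, 0.9], [0.8, -1.6], [0.4, -7.5], [-2.2, 0.3], [-0.3, -0.3], [-1.7, -0.5], [2.6, -1.6], [-1.0, -6.5], [1.4, -6.4]]
[ 0.56217377  0.07682538 -0.05295223] 34.254125912719715
[[-1.3, 0.5], [-2.0, -0.5], [-2.8, -1.8], [-4.4, 0.9], [0.8, -1.6], [0.4, -7.5], [-2.2, 0.3], [-0.3, -0.3], [-1.7, -0.5], [2.6, -1.6], [-1.0, -6.5], [1.4, -6.4]]
bottle [ 0.72928719 -0.15333846] beaker [ 0.38996673 -0.1466971 ] marker [array([ 0.5216187 , -0.20361595]), array([ 0.64735898, -0.16106925])]
```

View pics/rd.png

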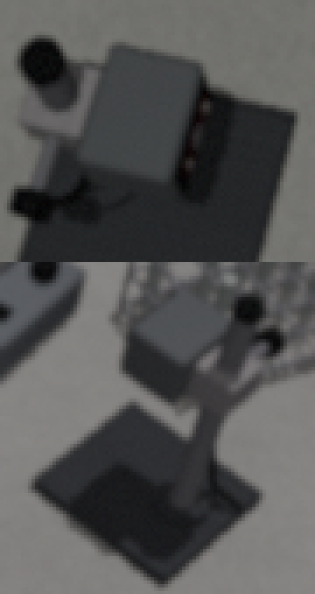

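```bash
python3 - <<'E'
from h import *
L=[(-.115,.048,.13),(-.115,-.048,.13),(-.075,.095,.145),(-.075,-.095,.145),(-.024,0,.102),(-.024,.052,.102),(-.024,-.052,.137)]
S=np.array([(203,93),(163,150),(253,75),(175,182),(250,165),(270,134),(228,180)])/1.9+[160,110]
D=np.array([(282,350),(360,313),(222,333),(375,262),(279,285),(238,304),(320,248)])/1.9+[110,90]
f=lambda p:np.r_[proj("scene",pl(p,L))-S,proj("side",pl(p,L))-D].ravel()
s=least_squares(f,[.56,.07,0],loss="soft_l1");print("heater",s.x,s.cost)
print(np.round(s.fun.reshape(-1,2),1).tolist())
h=s.x
b=S=np.array([(287,180)])/1.9+[160,110]
print("back cap heater frame:",[(lambda d:(np.cos(h[2])*d[0]+np.sin(h[2])*d[1],-np.sin(h[2])*d[0]+np.cos(h[2])*d[1]))(ray("scene",b[0],.102)-h[:2])])
q=np.array([(205,65),(178,187),(115,42),(80,168)])/3.5+[180,345]
w=np.array([ray("scene",u,.172) for u in q]);print("head corners scene",w)
qs=(np.array([(185,288),(228,322),(178,370),(122,335)])-[0,262])/3.5+[350,100]
print("side",np.array([ray("side",u,.172) for u in qs]))
LR=[(-.0475,.03,.172),(-.0475,-.03,.172),(0,.03,.172),(0,-.03,.172)]
for perm in ([0,1,2,3],[1,0,3,2]):
  g=lambda p:(proj("scene",pl(p,LR))-q[perm]).ravel()
  for a in(0,1.5,3,4.5):
    s=least_squares(g,[.5,-.4,a]);print(s.x,s.cost,s.x[0:2])
E
```

```text
heater [ 0.56339619  0.07914403 -0.03975655] 22.007140840208017
[[-0.9, 0.3], [-1.1, -0.5], [-2.5, -2.2], [-3.1, 0.8], [-0.3, -1.1], [-0.4, -0.8], [-0.0, -1.5], [-2.7, 0.3], [-1.1, -0.8], [-2.3, -0.2], [1.4, -2.2], [0.1, -3.5], [-0.4, -3.4], [0.1, -2.7]]
back cap heater frame: [(np.float64(0.026654913574375227), np.float64(-0.001978636533878237))]
head corners scene [[ 0.63228254 -0.32391222]
 [ 0.64864036 -0.38068483]
 [ 0.58733315 -0.33296879]
 [ 0.60296329 -0.39319778]]
side [[ 0.63748802 -0.3783304 ]
 [ 0.59732943 -0.38271579]
 [ 0.57981039 -0.32500689]
 [ 0.62385683 -0.31283447]]
[ 0.6407977  -0.35397934  0.13535783] 1543.3273082602582 [ 0.6407977  -0.35397934]
[ 0.6407961  -0.35396712  0.13587735] 1543.3273043256486 [ 0.6407961  -0.35396712]
[ 0.64079609 -0.35396702  0.13588162] 1543.3273048759677 [ 0.64079609 -0.35396702]
[ 0.64079762 -0.35397873  6.4185689 ] 1543.3273047475716 [ 0.64079762 -0.35397873]
[ 0.59483469 -0.36367443 -2.88762507] 1.048484698546393 [ 0.59483469 -0.36367443]
[ 0.59483469 -0.36367443  3.39556023] 1.04848469854639 [ 0.59483469 -0.36367443]
[ 0.59483469 -0.36367443  3.39556023] 1.0484846985463538 [ 0.59483469 -0.36367443]
[ 0.59483469 -0.36367443  3.39556024] 1.0484846985464529 [ 0.59483469 -0.36367443]
```

```bash
cat >> h.py <<'E'
def down(yaw):  # tool down, tool y axis at angle yaw in world
    y=np.array([np.cos(yaw),np.sin(yaw),0]);z=np.array([0,0,-1.]);return R.from_matrix(np.c_[np.cross(y,z),y,z])
def plan(p,yaw,n,rot=None,start=None):
    if start is None:
        o=telemetry.get_obs();start=(o["tcp_pos"],R.from_rotvec(o["orientation"]))
    p0,R0=start;G=down(yaw) if rot is None else rot
    rv=(R0.inv()*G).as_rotvec();out=[]
    for i in range(n):
        Ri=R0*R.from_rotvec(rv*i/n);d=Ri.inv().apply((np.asarray(p)-p0)/n)
        out.append([round(float(v),3) for v in np.r_[np.degrees(rv)/n/6,d]])
    for x in out:print(x)
E
python3 - <<'E'
from h import *
plan([.448,.084,.30],-.04,24)
E
```

```text
[0.0, 0.0, -0.452, 0.019, -0.024, -0.003]
[0.0, 0.0, -0.452, 0.02, -0.023, -0.003]
[0.0, 0.0, -0.452, 0.021, -0.022, -0.003]
[0.0, 0.0, -0.452, 0.022, -0.021, -0.003]
[0.0, 0.0, -0.452, 0.023, -0.02, -0.003]
[0.0, 0.0, -0.452, 0.024, -0.019, -0.003]
[0.0, 0.0, -0.452, 0.025, -0.018, -0.003]
[0.0, 0.0, -0.452, 0.025, -0.017, -0.003]
[0.0, 0.0, -0.452, 0.026, -0.016, -0.003]
[0.0, 0.0, -0.452, 0.027, -0.014, -0.003]
[0.0, 0.0, -0.452, 0.028, -0.013, -0.003]
[0.0, 0.0, -0.452, 0.028, -0.012, -0.003]
[0.0, 0.0, -0.452, 0.029, -0.01, -0.003]
[0.0, 0.0, -0.452, 0.029, -0.009, -0.003]
[0.0, 0.0, -0.452, 0.03, -0.008, -0.003]
[0.0, 0.0, -0.452, 0.03, -0.006, -0.003]
[0.0, 0.0, -0.452, 0.03, -0.005, -0.003]
[0.0, 0.0, -0.452, 0.03, -0.003, -0.003]
[0.0, 0.0, -0.452, 0.03, -0.002, -0.003]
[0.0, 0.0, -0.452, 0.031, -0.0, -0.003]
[0.0, 0.0, -0.452, 0.03, 0.001, -0.003]
[0.0, 0.0, -0.452, 0.03, 0.002, -0.003]
[0.0, 0.0, -0.452, 0.03, 0.004, -0.003]
[0.0, 0.0, -0.452, 0.03, 0.005, -0.003]
```

Request:
apply_moves --pt "0 0 -0.45 0.019 -0.024 -0.003 1" --pt "0 0 -0.45 0.02 -0.023 -0.003 1" --pt "0 0 -0.45 0.021 -0.022 -0.003 1" --pt "0 0 -0.45 0.022 -0.021 -0.003 1" --pt "0 0 -0.45 0.023 -0.02 -0.003 1" --pt "0 0 -0.45 0.024 -0.019 -0.003 1" --pt "0 0 -0.45 0.025 -0.018 -0.003 1" --pt "0 0 -0.45 0.025 -0.017 -0.003 1" --grip_force 30

```text
clock: 1.97
tcp_pos: [0.3245, -0.3867, 0.2556]
orientation: [2.909, 1.184, 0.0]
contact_force: [0.5, -0.1, 0.6]
grip_width: 0.0854
gripper_force: 0.0
```

Request:
apply_moves --pt "0 0 -0.45 0.026 -0.016 -0.003 0.5" --pt "0 0 -0.45 0.027 -0.014 -0.003 0.2" --pt "0 0 -0.45 0.028 -0.013 -0.003 0" --pt "0 0 -0.45 0.028 -0.012 -0.003 -0.15" --pt "0 0 -0.45 0.029 -0.01 -0.003 -0.15" --pt "0 0 -0.45 0.029 -0.009 -0.003 -0.15" --pt "0 0 -0.45 0.03 -0.008 -0.003 -0.15" --pt "0 0 -0.45 0.03 -0.006 -0.003 -0.15"

```text
clock: 2.63
tcp_pos: [0.3884, -0.1503, 0.2797]
orientation: [2.636, 1.708, 0.0]
contact_force: [1.1, 0.9, 0.2]
grip_width: 0.0363
gripper_force: 0.0
```

Request:
apply_moves --pt "0 0 -0.45 0.03 -0.005 -0.003 -0.15" --pt "0 0 -0.45 0.03 -0.003 -0.003 -0.15" --pt "0 0 -0.45 0.03 -0.002 -0.003 -0.15" --pt "0 0 -0.45 0.031 0 -0.003 -0.15" --pt "0 0 -0.45 0.03 0.001 -0.003 -0.15" --pt "0 0 -0.45 0.03 0.002 -0.003 -0.15" --pt "0 0 -0.45 0.03 0.004 -0.003 -0.15" --pt "0 0 -0.45 0.03 0.005 -0.003 -0.15"

```text
clock: 3.3
tcp_pos: [0.4524, 0.0834, 0.3038]
orientation: [2.269, 2.171, 0.001]
contact_force: [0.9, -0.1, -0.1]
grip_width: 0.0364
gripper_force: 0.0
```

```bash
python3 - <<'E'
from h import *
o=telemetry.get_obs();im=grab_frame("wrist");W=wristW(o)
print(o["clock"],o["tcp_pos"],o["orientation"],o["joints"],o["grip_width"],o["contact_force"])
h=(.5634,.0791,-.04)
P=proj("wrist",pl(h,[(-.115,.048,.13),(-.115,-.048,.13),(-.075,.095,.145),(-.075,-.095,.145),(-.024,0,.102),(-.024,.052,.102),(-.024,-.052,.137)]),W)
print(np.round(P))
cv2.imwrite("pics/w1.png",im)
E
```

```text
3.3 [0.4523942  0.08339732 0.30376876] [2.26929124e+00 2.17134331e+00 7.28699893e-04] [ 0.31701773  0.09719004 -0.66909535  1.91752806  0.06668038  1.14781309
 -0.42124366] 0.036359421943345724 [ 0.93763141 -0.09244067 -0.06532957]
[[276. 149.]
 [277. 233.]
 [317. 101.]
 [311. 276.]
 [352. 187.]
 [355. 143.]
 [356. 239.]]
```

View pics/w1.png

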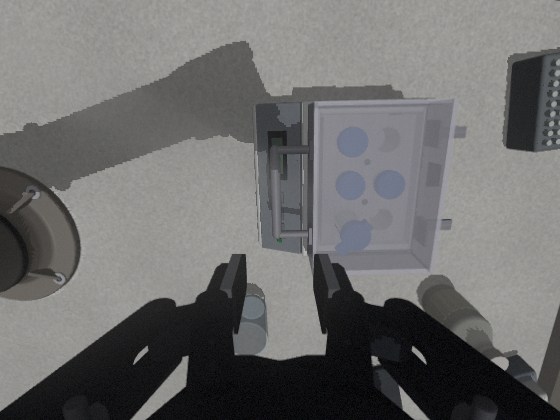

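```bash
python3 - <<'E'
from h import *
plan([.4485,.0837,.111],-.04,8)
E
```

```text
[0.004, -0.005, 0.007, -0.001, -0.001, 0.024]
[0.004, -0.005, 0.007, -0.001, -0.001, 0.024]
[0.004, -0.005, 0.007, -0.001, -0.001, 0.024]
[0.004, -0.005, 0.007, -0.001, -0.001, 0.024]
[0.004, -0.005, 0.007, -0.001, -0.001, 0.024]
[0.004, -0.005, 0.007, -0.001, -0.001, 0.024]
[0.004, -0.005, 0.007, -0.001, -0.001, 0.024]
[0.004, -0.005, 0.007, -0.001, -0.001, 0.024]
```

Request:
apply_moves --pt "0 0 0 0 -0.004 0.024 -0.15" --pt "0 0 0 0 0 0.024 -0.15" --pt "0 0 0 0 0 0.024 -0.15" --pt "0 0 0 0 0 0.024 -0.15" --pt "0 0 0 0 0 0.024 -0.15" --pt "0 0 0 0 0 0.024 -0.15" --pt "0 0 0 0 0 0.024 -0.15" --pt "0 0 0 0 0 0.024 -0.15"

```text
clock: 4.02
tcp_pos: [0.4483, 0.0819, 0.1104]
orientation: [2.272, 2.169, 0.001]
contact_force: [0.3, -0.6, 0.4]
grip_width: 0.0364
gripper_force: 0.0
```

Request:
apply_moves --pt "0 0 0 0 0 0 -0.15" --pt "0 0 0 0 0 0 -1" --pt "0 0 0 0 0 0 -1" --pt "0 0 0 0 0 0 -1" --pt "0 0 0 0 0 0 -1" --pt "0 0 0 0 0 0 -1" --pt "0 0 0 0 0 0 -1" --pt "0 0 0 0 0 0 -1"

```text
clock: 4.68
tcp_pos: [0.4482, 0.0825, 0.1124]
orientation: [2.271, 2.17, 0.001]
contact_force: [-5.3, -0.1, 7.6]
grip_width: 0.01
gripper_force: 30.0
```

```bash
python3 - <<'E'
import numpy as np
a=np.radians(12.8+np.linspace(0,96,25));y=-.19*np.cos(a);z=-.19*np.sin(a)
for i in range(24):print([round(y[i+1]-y[i],4),round(z[i+1]-z[i],4)])
E
```

```text
[np.float64(0.0034), np.float64(-0.0128)]
[np.float64(0.0043), np.float64(-0.0126)]
[np.float64(0.0051), np.float64(-0.0122)]
[np.float64(0.006), np.float64(-0.0118)]
[np.float64(0.0068), np.float64(-0.0114)]
[np.float64(0.0076), np.float64(-0.0109)]
[np.float64(0.0083), np.float64(-0.0103)]
[np.float64(0.009), np.float64(-0.0097)]
[np.float64(0.0097), np.float64(-0.0091)]
[np.float64(0.0103), np.float64(-0.0084)]
[np.float64(0.0108), np.float64(-0.0076)]
[np.float64(0.0113), np.float64(-0.0069)]
[np.float64(0.0118), np.float64(-0.0061)]
[np.float64(0.0122), np.float64(-0.0052)]
[np.float64(0.0125), np.float64(-0.0044)]
[np.float64(0.0128), np.float64(-0.0035)]
[np.float64(0.013), np.float64(-0.0026)]
[np.float64(0.0132), np.float64(-0.0017)]
[np.float64(0.0132), np.float64(-0.0007)]
[np.float64(0.0133), np.float64(0.0002)]
[np.float64(0.0132), np.float64(0.0011)]
[np.float64(0.0131), np.float64(0.002)]
[np.float64(0.0129), np.float64(0.0029)]
[np.float64(0.0127), np.float64(0.0038)]
```

Request:
apply_moves --pt "0 0 0 0 0.0034 -0.0128 -1" --pt "0 0 0 0 0.0043 -0.0126 -1" --pt "0 0 0 0 0.0051 -0.0122 -1" --pt "0 0 0 0 0.006 -0.0118 -1" --pt "0 0 0 0 0.0068 -0.0114 -1" --pt "0 0 0 0 0.0076 -0.0109 -1" --pt "0 0 0 0 0.0083 -0.0103 -1" --pt "0 0 0 0 0.009 -0.0097 -1"

```text
clock: 5.35
tcp_pos: [0.496, 0.0815, 0.2041]
orientation: [-2.267, -2.169, 0.005]
contact_force: [-11.0, 4.0, 7.6]
grip_width: 0.0097
gripper_force: 29.5
```

Request:
apply_moves --pt "0 0 0 0 0.0097 -0.0091 -1" --pt "0 0 0 0 0.0103 -0.0084 -1" --pt "0 0 0 0 0.0108 -0.0076 -1" --pt "0 0 0 0 0.0113 -0.0069 -1" --pt "0 0 0 0 0.0118 -0.0061 -1" --pt "0 0 0 0 0.0122 -0.0052 -1" --pt "0 0 0 0 0.0125 -0.0044 -1" --pt "0 0 0 0 0.0128 -0.0035 -1"

```text
clock: 6.02
tcp_pos: [0.5909, 0.0791, 0.2566]
orientation: [-2.269, -2.172, -0.008]
contact_force: [-0.6, 7.9, 2.3]
grip_width: 0.0098
gripper_force: 30.3
```

Request:
apply_moves --pt "0 0 0 0 0.013 -0.0026 -1" --pt "0 0 0 0 0.0132 -0.0017 -1" --pt "0 0 0 0 0.0132 -0.0007 -1" --pt "0 0 0 0 0.0133 0.0002 -1" --pt "0 0 0 0 0.0132 0.0011 -1" --pt "0 0 0 0 0.0131 0.002 -1" --pt "0 0 0 0 0.0129 0.0029 -1" --pt "0 0 0 0 0.01 0.003 -1"

```text
clock: 6.68
tcp_pos: [0.6932, 0.0754, 0.2517]
orientation: [-2.267, -2.172, -0.011]
contact_force: [0.8, 7.4, 0.9]
grip_width: 0.0096
gripper_force: 30.3
```

Request:
apply_moves --pt "0 0 0 0 0 0 -1" --pt "0 0 0 0 0 0 -0.5" --pt "0 0 0 0 0 0 -0.3" --pt "0 0 0 0 0 0 -0.1" --pt "0 0 0 0 0 0 -0.1" --pt "0 0 0 0 0 0 -0.1" --pt "0 0 0 0 0 0 -0.1" --pt "0 0 0 0 0 0 -0.1"

```text
clock: 7.35
tcp_pos: [0.6917, 0.0706, 0.2501]
orientation: [2.272, 2.169, -0.0]
contact_force: [0.8, 0.8, -0.0]
grip_width: 0.0381
gripper_force: 0.0
```

```bash
python3 - <<'E'
from h import *
o=telemetry.get_obs()
print(o["clock"],o["tcp_pos"],o["orientation"],o["joints"])
cv2.imwrite("pics/w2.png",grab_frame("side"))
E
```

```text
7.35 [0.69167126 0.07064908 0.2500737 ] [ 2.27236338e+00  2.16901913e+00 -1.71597208e-04] [ 0.18069681  0.55764532 -0.56513956  1.44879941  0.30640023  1.22356259
 -0.46671125]
```

View pics/w2.png

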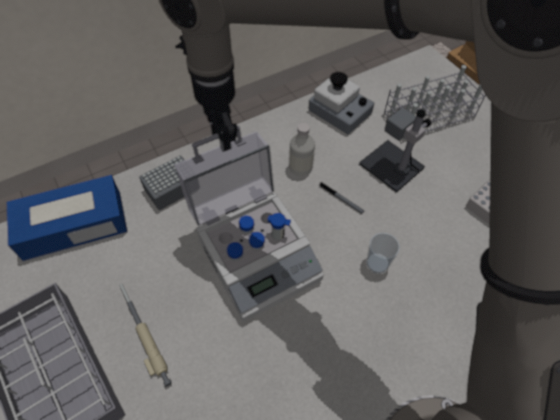

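Request:
apply_moves --pt "0 0 0 0 0 -0.015 -0.1" --pt "0 0 0 0 0 -0.03 0" --pt "0 0 0 0 0 -0.03 0.5" --pt "0 0 0 -0.01 -0.02 -0.015 1" --pt "0 0 0 -0.01 -0.035 0 1" --pt "0 0 0 -0.01 -0.035 0 1" --pt "0 0 0 -0.01 -0.035 0 1" --pt "0 0 0 -0.01 -0.03 0 1"

```text
clock: 8.07
tcp_pos: [0.5324, 0.0281, 0.3399]
orientation: [2.272, 2.17, -0.001]
contact_force: [1.2, -0.3, 1.0]
grip_width: 0.0855
gripper_force: 0.0
```

```bash
python3 - <<'E'
from h import *
o=telemetry.get_obs();im=grab_frame("wrist");W=wristW(o)
print(o["clock"],o["tcp_pos"],o["orientation"],o["contact_force"])
h=(.5634,.0791,-.04)
P=proj("wrist",pl(h,[(-.024,-.052,.137),(-.024,0,.102),(-.024,.052,.102),(.024,0,.102)]),W);print(np.round(P))
for d in silhouettes("tall_tube","wrist")[:2]:print(d["p"],d["extent"])
c=P[0].round().astype(int);x0,y0=max(c[0]-75,0),max(c[1]-75,0);print(x0,y0)
np.save("W.npy",W);cv2.imwrite("pics/w3f.png",im)
cv2.imwrite("pics/w3.png",cv2.resize(im[y0:y0+150,x0:x0+150],None,fx=4,fy=4,interpolation=3))
E
```

```text
8.0667 [0.53237828 0.02805539 0.33991669] [ 2.27162155e+00  2.16986040e+00 -6.86534066e-04] [ 1.24126951 -0.29880578  0.97939609]
[[284. 187.]
 [284. 141.]
 [283.  97.]
 [321. 141.]]
0.57 [284.9, 186.8, 34.3, 40.5]
209 112
```

View pics/w3.png

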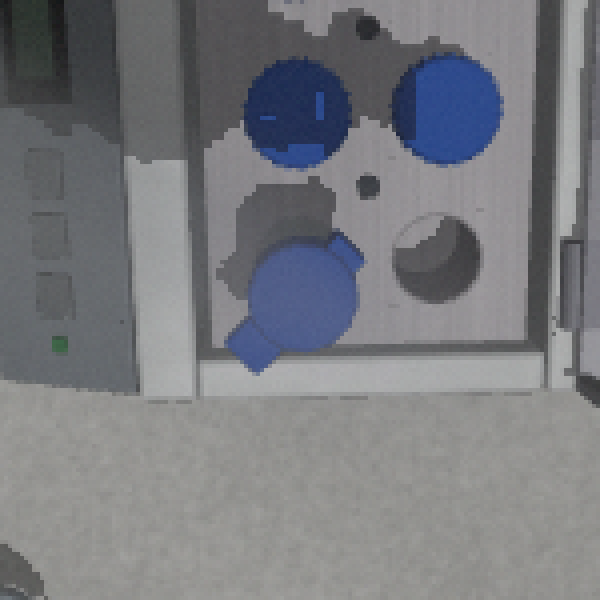

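```bash
python3 - <<'E'
from h import *
W=np.load("W.npy");g=lambda u,v,z:ray("wrist",np.array([209+u/4,112+v/4]),z,W)
c=g(303,297,.137);t=g(242,358,.135);l=g(348,252,.135)
print(c,t,l,np.hypot(*(t-c)),np.degrees(np.arctan2(*(t-c)[::-1])),np.degrees(np.arctan2(*(t-l)[::-1])))
yaw=np.arctan2(*(t-l)[::-1])+np.pi/2;print("tube y yaw",yaw)
plan([c[0],c[1],.2],yaw,8)
E
```

```text
[0.53818484 0.02941457] [0.51865603 0.0107358 ] [0.55223303 0.04207945] 0.027023520304946178 -136.27451055271789 -136.9702791669227
tube y yaw -0.8197860220437003
[0.0, 0.004, 0.922, 0.0, 0.001, 0.018]
[0.0, 0.004, 0.922, 0.001, 0.001, 0.018]
[0.0, 0.004, 0.922, 0.001, 0.001, 0.018]
[0.0, 0.004, 0.922, 0.001, 0.001, 0.018]
[0.0, 0.004, 0.922, 0.001, 0.001, 0.018]
[0.0, 0.004, 0.922, 0.001, 0.001, 0.018]
[0.0, 0.004, 0.922, 0.001, 0.001, 0.018]
[0.0, 0.004, 0.922, 0.001, 0.0, 0.018]
```

Request:
apply_moves --pt "0 0 0.92 0 0.001 0.018 1" --pt "0 0 0.92 0.001 0.001 0.018 1" --pt "0 0 0.92 0.001 0.001 0.018 1" --pt "0 0 0.92 0 0.001 0.018 1" --pt "0 0 0.92 0.001 0 0.018 1" --pt "0 0 0.92 0.001 0 0.018 1" --pt "0 0 0.92 0.001 0 0.018 1" --pt "0 0 0.92 0 0 0.018 1"

```text
clock: 8.83
tcp_pos: [0.541, 0.0324, 0.1952]
orientation: [-2.923, -1.15, -0.001]
contact_force: [0.4, -0.6, 0.2]
grip_width: 0.0853
gripper_force: 0.0
```

```bash
python3 - <<'E'
from h import *
o=telemetry.get_obs();print(o["tcp_pos"],o["joints"])
plan([.538,.029,.110],-.816,6)
E
```

```text
[0.54101558 0.03244053 0.19524617] [ 0.22382436  0.34007107 -0.48673002  1.88637504  0.19143673  0.96004182
 -1.17064809]
[0.0, -0.001, -0.008, -0.001, 0.0, 0.014]
[0.0, -0.001, -0.008, -0.001, 0.0, 0.014]
[0.0, -0.001, -0.008, -0.001, 0.0, 0.014]
[0.0, -0.001, -0.008, -0.001, 0.0, 0.014]
[0.0, -0.001, -0.008, -0.001, 0.0, 0.014]
[0.0, -0.001, -0.008, -0.001, 0.0, 0.014]
```

Request:
apply_moves --pt "0 0 0 -0.0045 0 0.014 1" --pt "0 0 0 0 0 0.014 1" --pt "0 0 0 0 0 0.014 1" --pt "0 0 0 0 0 0.014 1" --pt "0 0 0 0 0 0.014 1" --pt "0 0 0 0 0 0.014 1" --pt "0 0 0 0 0 0 1" --pt "0 0 0 0 0 0 0.3"

```text
clock: 9.5
tcp_pos: [0.537, 0.0291, 0.1116]
orientation: [-2.92, -1.157, 0.002]
contact_force: [0.7, 1.0, 1.0]
grip_width: 0.0757
gripper_force: 0.0
```

Request:
apply_moves --pt "0 0 0 0 0 0 -1" --pt "0 0 0 0 0 0 -1" --pt "0 0 0 0 0 0 -1" --pt "0 0 0 0 0 0 -1" --pt "0 0 0 0 0 0 -1" --pt "0 0 0 0 0 0 -1" --pt "0 0 0 0 0 0 -1" --pt "0 0 0 0 0 0 -1" --grip_force 30

```text
clock: 10.17
tcp_pos: [0.5379, 0.0291, 0.1129]
orientation: [2.92, 1.156, 0.003]
contact_force: [-0.5, -0.2, 5.5]
grip_width: 0.033
gripper_force: 30.2
```

Request:
apply_moves --pt "0 0 0 0 0 -0.008 -1" --pt "0 0 0 0 0 -0.014 -1" --pt "0 0 0 0 0 -0.02 -1" --pt "0 0 0 0 0 -0.024 -1" --pt "0 0 0 0 0 -0.024 -1" --pt "0 0 0 0 0 -0.024 -1" --pt "0 0 0 0 0 -0.02 -1" --pt "0 0 0 0 0 -0.012 -1"

```text
clock: 10.83
tcp_pos: [0.5377, 0.0291, 0.2607]
orientation: [2.92, 1.156, 0.004]
contact_force: [0.7, -0.8, 0.0]
grip_width: 0.0335
gripper_force: 30.1
```

```bash
python3 - <<'E'
from h import *
o=telemetry.get_obs();print(o["tcp_pos"],o["orientation"],o["grip_width"],o["joints"])
# reader refit both views
q=np.array([(205,65),(178,187),(115,42),(80,168)])/3.5+[180,345]
qs=(np.array([(185,288),(228,322),(178,370),(122,335)])-[0,262])/3.5+[350,100]
LR=np.array([(-.0475,-.03,.172),(-.0475,.03,.172),(.0005,-.03,.172),(.0005,.03,.172)])
s=least_squares(lambda p:np.r_[proj("scene",pl(p,LR))-q,proj("side",pl(p,LR))-qs[[3,0,2,1]]].ravel(),[.6,-.36,3.4])
print(s.x,np.round(s.fun.reshape(-1,2),1).tolist())
for c in("scene","side"):
  grab_frame(c);d=silhouettes("reader",c);print([(round(e["p"],2),e["extent"]) for e in d[:3]])
E
```

```text
[0.53768899 0.02910477 0.26072921] [2.91994371 1.15628936 0.00431732] 0.03345313640708591 [ 0.25198463  0.26390901 -0.5023121   1.82295801  0.14304154  1.08743209
 -1.11876847]
[ 0.59322619 -0.36180183  3.38406844] [[0.7, -1.4], [-0.8, -1.2], [-0.9, -0.5], [-0.9, -2.0], [0.6, -3.5], [-2.0, -2.5], [1.0, -2.8], [2.0, -1.9]]
[(0.92, [222.2, 388.8, 81.1, 62.5])]
[(0.98, [393.2, 151.6, 71.1, 80.9])]
```

```bash
python3 - <<'E'
from h import *
plan([.7505,-.3229,.285],-1.328,16)
E
```

```text
[-0.0, 0.001, 0.305, -0.005, 0.025, -0.002]
[-0.0, 0.001, 0.305, -0.004, 0.025, -0.002]
[-0.0, 0.001, 0.305, -0.004, 0.025, -0.002]
[-0.0, 0.001, 0.305, -0.003, 0.026, -0.002]
[-0.0, 0.001, 0.305, -0.002, 0.026, -0.002]
[-0.0, 0.001, 0.305, -0.001, 0.026, -0.002]
[-0.0, 0.001, 0.305, -0.0, 0.026, -0.002]
[-0.0, 0.001, 0.305, 0.0, 0.026, -0.002]
[-0.0, 0.001, 0.305, 0.001, 0.026, -0.002]
[-0.0, 0.001, 0.305, 0.002, 0.026, -0.002]
[-0.0, 0.001, 0.305, 0.003, 0.026, -0.002]
[-0.0, 0.001, 0.305, 0.004, 0.025, -0.002]
[-0.0, 0.001, 0.305, 0.005, 0.025, -0.002]
[-0.0, 0.001, 0.305, 0.005, 0.025, -0.002]
[-0.0, 0.001, 0.305, 0.006, 0.025, -0.002]
[-0.0, 0.001, 0.305, 0.007, 0.025, -0.002]
```

Request:
apply_moves --pt "0 0 0.3 -0.005 0.02 -0.006 -1" --pt "0 0 0.3 -0.004 0.025 -0.006 -1" --pt "0 0 0.3 -0.004 0.025 -0.006 -1" --pt "0 0 0.3 -0.003 0.026 -0.006 -1" --pt "0 0 0.3 -0.002 0.026 0 -1" --pt "0 0 0.3 -0.001 0.026 0 -1" --pt "0 0 0.3 0 0.026 0 -1" --pt "0 0 0.3 0 0.026 0 -1"

```text
clock: 11.7
tcp_pos: [0.6414, -0.1443, 0.2795]
orientation: [-3.042, -0.779, 0.005]
contact_force: [0.4, 0.3, -0.4]
grip_width: 0.0334
gripper_force: 30.1
```

Request:
apply_moves --pt "0 0 0.3 0.001 0.026 0 -1" --pt "0 0 0.3 0.002 0.026 0 -1" --pt "0 0 0.3 0.003 0.026 0 -1" --pt "0 0 0.3 0.004 0.025 0 -1" --pt "0 0 0.3 0.005 0.025 0 -1" --pt "0 0 0.3 0.005 0.025 0 -1" --pt "0 0 0.3 0.006 0.025 0 -1" --pt "0 0 0.3 0.007 0.025 0 -1"

```text
clock: 12.37
tcp_pos: [0.75, -0.3194, 0.2788]
orientation: [-3.116, -0.392, 0.006]
contact_force: [0.2, 0.3, -1.1]
grip_width: 0.0333
gripper_force: 30.1
```

```bash
python3 - <<'E'
from h import *
o=telemetry.get_obs();print(o["tcp_pos"],o["grip_width"],o["joints"])
plan([.7505,-.3229,.171],-1.328,8)
E
```

```text
[ 0.74996693 -0.31943795  0.27884671] 0.033302368573775956 [ 0.44668858  0.71586351 -0.23979519  1.05270894  0.15912009  1.39377588
 -1.08537452]
[-0.002, 0.004, 0.009, 0.0, 0.0, 0.013]
[-0.002, 0.004, 0.009, 0.0, 0.0, 0.013]
[-0.002, 0.004, 0.009, -0.0, 0.0, 0.013]
[-0.002, 0.004, 0.009, -0.0, 0.0, 0.013]
[-0.002, 0.004, 0.009, -0.0, 0.0, 0.013]
[-0.002, 0.004, 0.009, -0.0, 0.0, 0.013]
[-0.002, 0.004, 0.009, -0.0, 0.0, 0.013]
[-0.002, 0.004, 0.009, -0.0, 0.0, 0.013]
```

Request:
apply_moves --pt "0 0 0 0 0.003 0.012 -1" --pt "0 0 0 0 0 0.015 -1" --pt "0 0 0 0 0 0.016 -1" --pt "0 0 0 0 0 0.016 -1" --pt "0 0 0 0 0 0.016 -1" --pt "0 0 0 0 0 0.015 -1" --pt "0 0 0 0 0 0.012 -1" --pt "0 0 0 0 0 0.006 -1"

```text
clock: 13.03
tcp_pos: [0.7495, -0.3208, 0.1702]
orientation: [-3.115, -0.394, 0.007]
contact_force: [0.0, 0.6, -1.0]
grip_width: 0.0332
gripper_force: 30.1
```

Request:
apply_moves --pt "0 0 0 0 0 0 -1" --pt "0 0 0 0 0 0 -1" --pt "0 0 0 0 0 0 -1" --pt "0 0 0 0 0 0 -1" --pt "0 0 0 0 0 0 -1" --pt "0 0 0 0 0 0 -1" --pt "0 0 0 0 0 0 -1" --pt "0 0 0 0 0 0 -1"

```text
clock: 13.7
tcp_pos: [0.751, -0.3216, 0.1743]
orientation: [3.117, 0.394, 0.0]
contact_force: [-0.2, 0.4, 0.4]
grip_width: 0.0333
gripper_force: 30.2
```

```bash
python3 - <<'E'
from h import *
o=telemetry.get_obs();print(o["clock"],o["tcp_pos"],o["orientation"],o["grip_width"])
a=grab_frame("scene");b=grab_frame("side");w=grab_frame("wrist")
k=lambda im,x,y,n,m:cv2.resize(im[y:y+n,x:x+n],(m,m),interpolation=3)
cv2.imwrite("pics/f.png",np.hstack([k(a,170,250,170,400),k(b,250,60,170,400)]))
cv2.imwrite("pics/fw.png",w)
p=np.array(o["tcp_pos"]);ax=np.array([.971,.24,0])
for c in("scene","side"):
  print(c,np.round(proj(c,[p+[0,0,.024],p-[0,0,.091],p-[0,0,.021]-.0145*ax,[.5932+.0475*.971,-.3618+.0475*.24,.15]])))
E
```

```text
13.7 [ 0.75104706 -0.32159039  0.17427643] [3.11665731e+00 3.93756702e-01 4.71267496e-04] 0.0332545689993925
scene [[304. 389.]
 [302. 405.]
 [295. 394.]
 [236. 383.]]
side [[357.  79.]
 [351. 114.]
 [359.  96.]
 [391. 118.]]
```

View pics/f.png

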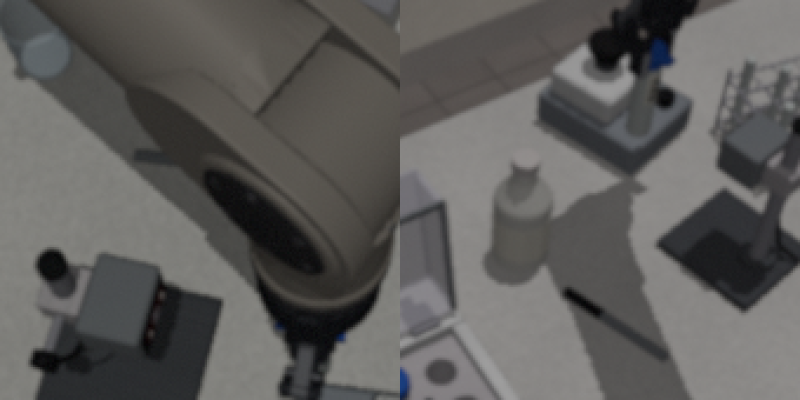

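View pics/fw.png

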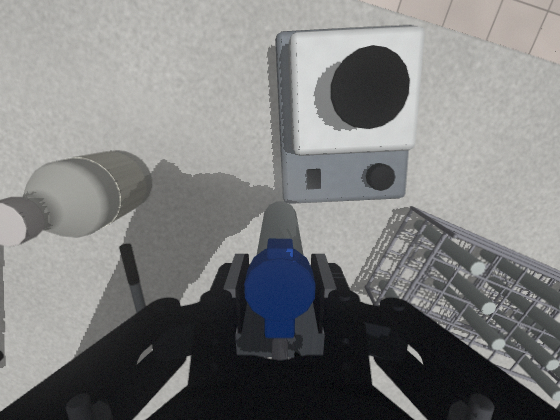

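```bash
python3 -c "
from bench import order
print(order.hand_in())"
```

```text
the job is handed in; nothing more can be done
None
```

The hood is open on its stop, and the tall tube is held upright with its label facing the reader at about 100 mm. I estimate the position is good to within 5–10 mm. The job is handed in, but no verdict was returned.

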